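# Set the covered power knob of the test-kiln regulator and start it

### The job

Set up the test-kiln regulator for the next firing: lift its spring-loaded dust cover by the front lip until the drop stay falls in behind its tooth, and let the cover come to rest on the stay so that it stands propped open by itself. Then turn the bar knob until its pointer is in line with the steel index rider on the rim of the scale, and after that press the start button fully in and let it go. Leave the cover propped, the rider where it is, and the test tiles, cup and jar standing round the regulator where they are.

Things in the scene. Friction and masses are not known exactly. Their poses are not given: they have to be found in the camera images.
- regulator: Grey sheet-metal bench box, fixed, 156 (x) x 170 (y) x 70 mm high. Origin: centre of its underside; x axis from its front face (x = -78 mm) to its back, y to its left, z up. All offsets below are in this frame, in mm. The hood-like cover stands on the middle of its top; the steel track of the stay lies on the right strip of the top (y = -73 to -83).
- cover (a joint): Sprung hood, 122 long, 130 wide (y = -65 to 65), 25 deep, open below; hinge line along y at x = 50, z = 76. 0 = shut, grows as the front rises, stop at 1.56 rad. Spring and weight shut it when let go (1 N at the lip). The stay drops in once it is raised to about 1.45 rad: lift to 1.50 or more, then lower gently; propped it rests anywhere from 1.37 to 1.54 rad.
- lip (a point): Underside of the finger lip at the cover's front edge, 144 mm from the hinge line, 2.5 mm below its plane (x = -94, y = 0, z = 73.5 when shut); moves with the cover. The lip is a tongue 46 mm wide (y), 3 mm thick, with a 6 mm thick rolled edge at 149 mm from the hinge line; it stands out 21 mm beyond the box's front face, with nothing below it down to the table.
- stay (a joint): Drop stay: steel bar 61 mm long between its pivot on the right side of the cover (50 mm from the hinge line, y = -70) and a cross pin (8 mm thick) that drags along the track by its own weight. 0 = in line with the cover, as when shut; 2.3 to 2.5 when the cover is propped.
- stay_pin (a point): Centre of the cross pin at the free end of the stay.
- stay_seat (a point): Where the centre of the pin is when it stands against the back of the 5 mm high tooth of the track (x = 4.3, y = -78, z = 76); axes as the regulator's. With the cover propped the pin is down at this height, here or up to 12 mm farther back.
- knob (a joint): Black bar knob under the cover, vertical axis at x = -25, y = 17; bar 12 mm wide, from z = 77 to 92, reaching 29 mm from the axis at the pointer end (tapered, white line on top), 24 mm at the tail. Grows clockwise seen from above, 0 to 4.6 rad; the pointer's direction is at 2.3 - (value) from the regulator's x axis, counterclockwise. Stays where left; friction 0.05 N m.
- pointer (a point): Tip of the pointer, 29 mm from the knob's axis, z = 84.5; its x axis points outward along the pointer.
- rider (a joint): Index rider: small steel tab 11 x 10 x 5 mm with a pointed inner end and a dark screw, on the rim of the white scale disc (44 mm radius), 37 to 52 mm from the knob's axis, top at z = 76. Same zero and sense as the knob: the pointer is in line with the rider when both values are equal. Very stiff; do not move it.
- index (a point): Inner point of the rider, 38 mm from the knob's axis; its x axis points outward from that axis.
- start (a joint): Travel of the start button: 0 = out, 0.005 m = fully in; springs back; 1.5 N to begin, 4 N fully in. Vertical, 20 mm wide black cap at x = -42, y = -43, in a steel bezel.
- start_top (a point): Centre of the button's top, z = 81 when out.
- tile_a: Glaze test tile with a teal half, 55 x 42 x 7 mm, loose on the table right of the regulator. Origin: centre of its underside.
- tile_b: Glaze test tile with a dark half, same size, loose on the table right of the regulator, farther back. Origin: centre of its underside.
- cup: Bisque cup, 66 mm wide, 74 mm high, loose, upright on the table right of the regulator, behind the tiles. Origin: centre of its underside.
- glaze_jar: Screw-top glaze jar, 58 mm wide, 74 mm high, loose, upright behind the regulator. Origin: centre of its underside.

How it is judged:
On the way, in this order (a step that is already met when the one before it is completed fails the run):
1. The cover stands propped on its stay: the pin sits behind the tooth and the robot is off the cover (z of stay_pin in the frame of stay_seat below 0.002 m and x of stay_pin in the frame of stay_seat above -0.004 m and value of joint cover above 1.3 rad and contact force between each of the fingers, the arm and cover below 0.2 N), for 0.3 s.
2. The knob's pointer is in line with the index rider, the cover still propped (z of stay_pin in the frame of stay_seat below 0.002 m and x of stay_pin in the frame of stay_seat above -0.004 m and value of joint cover above 1.3 rad and angle between the x axis of pointer and the x axis of index, either way round below 0.12 rad and distance between pointer and index below 0.025 m and velocity of joint knob between -0.1 and 0.1 rad/s), for 0.3 s.
3. The start button is pressed in, with the knob still in line (z of stay_pin in the frame of stay_seat below 0.002 m and x of stay_pin in the frame of stay_seat above -0.004 m and value of joint cover above 1.3 rad and angle between the x axis of pointer and the x axis of index, either way round below 0.12 rad and distance between pointer and index below 0.025 m and value of joint start above 0.004 m), for 0.05 s.
At the end, for the whole second after the job is handed in: The cover stands propped on its stay (pin down on the track behind the tooth: less than 2 mm above its seat and not more than 4 mm in front of it; cover over 1.3 rad), the knob's pointer is within 0.12 rad of the index rider and at rest, the start button has been pressed and is out again (all of step 2 and value of joint start below 0.0015 m); the robot touches nothing.
It fails at once if The start button is pressed before the knob is in line with the rider (value of joint start above 0.003 m and not (angle between the x axis of pointer and the x axis of index, either way round below 0.12 rad and distance between pointer and index below 0.025 m)).
It fails at once if The index rider is moved (more than 0.1 rad: 4 mm) (distance of index from where it was at the start of the episode above 0.004 m).
It fails at once if A test tile, the cup or the jar is pushed more than 25 mm away or tipped over (distance of any of tile_a, tile_b, cup, glaze_jar from where it was at the start of the episode above 0.025 m or angle between any of tile_a, tile_b, cup, glaze_jar's own z axis and vertical above 0.5 rad).
It also fails if it takes over 58 s, if anything falls off the work surface, if the arm or the gripper's body presses on something with over 40 N, if the wrist force passes 120 N, or if a joint passes its speed limit or range.

### The arm

A 6-joint arm with a two-finger parallel gripper is mounted at the origin on the work surface; the furniture and walls round the work are solid. World frame = base frame: x ahead of the robot, y to its left, z up, the work surface at z = 0. Lengths are in m, angles in rad, forces in N, time in s.
With the tool pointing down it reaches from about 0.3 to 0.75 m from the base axis. Payload 8.5 kg.
Tool frame: the origin (TCP) lies at the very end of the fingers, on their centre line; the grasp point (between the pads) lies 19 mm behind it; x points along the fingers, y is the direction in which the jaws open and shut, and the axes are right-handed (so a half turn about x gives the same grasp; the last joint's range is limited). The gripper opens to 85 mm and grips with 20 to 120 N. Pads are 22 mm wide; open, the fingers measure 114 mm over their backs; the gripper's body (76 mm by 85 mm) begins 54 mm behind the grasp point. The pads swing forward as they close: fully open they stand 13 mm farther back than shut.
Start: joints at [0.985, 0.381, 1.297, -0, 1.464, -0.215], TCP at [0.199, 0.513, 0.231] pointing down, gripper open.
Joint ranges: [-3.11, 3.11], [-0.89, 2.33], [0.22, 2.48], [-1.42, 4.56], [0.17, 2.85], [-2.88, 2.88]. Speed limits (rad/s): [2.39, 2.39, 3.14, 3.14, 3.14, 3.14].

### API

Orientations are given as a unit quaternion [w, x, y, z].
In Python, from rig import * gives the robot as it stands.
- The arm moves only by the tool play_rows, never from a script. Its argument "steps" is a list of rows, each an object with "dp": the shift along the tool's x, y, z each as a share of 0.025 m, from -1 to 1, a list of three; "delta_rot": the turn, a rotation vector about the tool's x, y, z each as a share of 0.1 rad, from -1 to 1, a list of three; "grip": the closure, from -1 (fully open) to 1 (shut). In form: [{"dp": [x, y, z], "delta_rot": [ax, ay, az], "grip": grip}, ...]. A call has 1 to 10 rows; each row shifts and turns the pose as measured when the row begins, along the tool's axes as they then stand; what a row does not reach is not made up. A row lasts 1/12 s, in which the tool goes at most 41.7 mm and 7.16 degrees, less where a joint would pass 70% of its speed; a pose out of reach is approached as far as the arm can. A call with a number of a shift or a turn outside -1 to 1 is refused whole. A call with a gripper value outside its range is refused whole. The fingers move at their own pace and stop on an object; the grip force is fixed at half the most. Time passes only in rows, so rows that do not move let the fingers close. It gives the time, the measured TCP pose, the force and the opening at its end, in the units of the state.
- read_state(): the state, without advancing time (a new reading comes with each control period).
- snapshot(name): name is "side" or "top" or "wrist"; returns (picture, depth): 384x512x3 uint8, blue, green, red; 384x512 float32, m along the optical axis (not along the pixel's ray), 0 where there is no reading.
- get_calibration(name): a dict with "fx", "fy", "cx", "cy" (pixels), "rvec" (rotation vector, rad) and "tvec" (3), from world to camera coordinates, as OpenCV has them. Camera axes: x right, y down, z forward; pixel columns grow to the right and rows downward; lengths in m; the calibration is good to about 2 mm. A picture is of the moment at which its call begins: read the wrist's pose just before it. get_calibration takes no time and is no camera call; for the wrist camera it gives the pose at the moment of the call.
- job_done(): hands the job in, once; it reports no verdict.
Trained networks look in the newest picture that a camera, given by its name, has taken for a name from the list of things; names that differ only in an ending like _2 or _b are one class to them, and where a whole thing is asked for, a point or a joint stands for the part that bears it (a point fixed in the world has none). Each returns a list of dicts, best first, with "conf" (0 to 1); they miss things now and then, are a little off and sometimes report something else, mostly with a low value. They report only what shows in the picture. A call takes as long as a camera call.
- boxes_of(camera, thing): "location" ([column, row] as shares, 0 to 1, of the picture: columns of its width, rows of its height, amid what is visible of it).
- outline_of(camera, thing): "region" (384x512 bool, what is visible of it) and "location" ([column, row] as shares, 0 to 1, of the picture: columns of its width, rows of its height, amid what is visible of it).
The state is a dict: "clock": time; "joint_positions": joint angles; "qvel": joint speeds; "joint_torque": joint torques, N m; "position": TCP position; "ee_rot": TCP orientation; "force": force on the tool from outside, world axes, zero at the start; "ft_torque": the same for the moment, N m; "gripper_width": opening from 0.0 (shut) to 1.0 (fully open).
Only numpy, scipy, OpenCV 4.12 (cv2) and the standard library are available. Lean on these libraries where they do the work, as an engineer would, in place of code of your own. Each camera call takes 0.05 s, during which the arm holds its last target. There are 200 camera calls.

## Working session

There is one attempt and no reset: what is moved stays moved. The work goes in short steps, Python scripts to look and compute and a tool call to move; the robot and the scene stay as the last step left them, time stands still between calls to the robot, and variables do not carry over. Pictures are saved under pics/ and viewed, about 8 in all and at most 12, crops included, and the job is handed in when it is done.

Besides the shell and the picture viewer there is one more tool, called after "Call:" as a command line: name --argument value ..., lists and objects as JSON in quotes. play_rows: Moves the arm, as the interface text tells. Shift numbers are shares of 0.025 m and turn numbers shares of 0.1 rad, none past 1 either way. Its arguments: {"type":"object","properties":{"steps":{"type":"array"}},"required":["steps"]}

```bash
ls; mkdir -p pics; cat > h.py <<'E'
from rig import *
import numpy as np, cv2
from scipy.spatial.transform import Rotation as R
def cal(n):
    c=get_calibration(n); K=np.array([[c['fx'],0,c['cx']],[0,c['fy'],c['cy']],[0,0,1]])
    return K,np.array(c['rvec'],float),np.array(c['tvec'],float)
def world(n,depth):
    K,r,t=cal(n); v,u=np.mgrid[0:384,0:512]
    P=np.stack([(u-K[0,2])/K[0,0]*depth,(v-K[1,2])/K[1,1]*depth,depth],-1)
    return (P-t)@cv2.Rodrigues(r)[0]
def proj(n,X):
    K,r,t=cal(n); return cv2.projectPoints(np.float64(X).reshape(-1,3),r,t,K,None)[0][:,0]
def tool():
    s=read_state(); q=s['ee_rot']; return np.array(s['position']),R.from_quat([q[1],q[2],q[3],q[0]])
E
python3 - <<'E'
from h import *
a,d=snapshot('top'); b,e=snapshot('side')
np.savez('s0.npz',a=a,d=d,b=b,e=e)
cv2.imwrite('pics/0.png',cv2.resize(np.vstack([a,b]),None,fx=.78,fy=.78))
cv2.imwrite('pics/top0.png',cv2.resize(a,(800,600)));cv2.imwrite('pics/side0.png',cv2.resize(b,(800,600)))
for n,D in(('top',d),('side',e)):
    W=world(n,D); K,r,t=cal(n);print(n,-cv2.Rodrigues(r)[0].T@t)
    for th in ['regulator','cover','lip','stay','tile_a','cup','glaze_jar']:
        for o in outline_of(n,th)[:2]:
            p=W[o['region']&(D>0)]
            print(th,round(o['conf'],2),np.round(np.array(o['location'])*[512,384]),o['region'].sum(),np.round(np.median(p,0),3) if len(p) else '')
s=read_state();print(s['clock'],s['position'],s['ee_rot'])
E
```

```text
pics
top [0.46385637 0.21374166 0.93437553]
regulator 0.9 [243. 241.] 8403 [0.556 0.236 0.099]
cover 0.68 [247. 241.] 5944 [0.552 0.229 0.1  ]
lip 0.7 [246. 241.] 5816 [0.552 0.229 0.1  ]
stay 0.44 [292. 240.] 67 [0.556 0.148 0.078]
stay 0.31 [299. 204.] 604 [0.638 0.133 0.006]
tile_a 0.97 [316. 229.] 596 [0.592 0.099 0.006]
tile_a 0.81 [296. 202.] 619 [0.638 0.134 0.006]
glaze_jar 0.87 [211. 182.] 918 [0.666 0.296 0.073]
glaze_jar 0.61 [242. 238.] 8330 [0.556 0.236 0.099]
side [ 0.96561403 -0.44731394  0.51705467]
regulator 0.67 [228. 190.] 5034 [0.583 0.186 0.075]
cover 0.97 [225. 176.] 2455 [0.564 0.204 0.101]
lip 0.97 [224. 177.] 2574 [0.564 0.205 0.101]
stay 0.47 [215. 194.] 103 [0.567 0.156 0.078]
tile_a 0.74 [240. 236.] 395 [0.639 0.127 0.007]
tile_a 0.57 [209. 244.] 446 [0.593 0.093 0.007]
cup 0.75 [273. 224.] 1351 [0.703 0.151 0.052]
cup 0.23 [230. 192.] 5008 [0.583 0.186 0.076]
glaze_jar 0.94 [290. 189.] 790 [0.68  0.279 0.06 ]
0.8 [0.19931039 0.51261469 0.23132354] [ 0.69498841  0.13035961  0.6949883  -0.13034089]
```

View pics/top0.png

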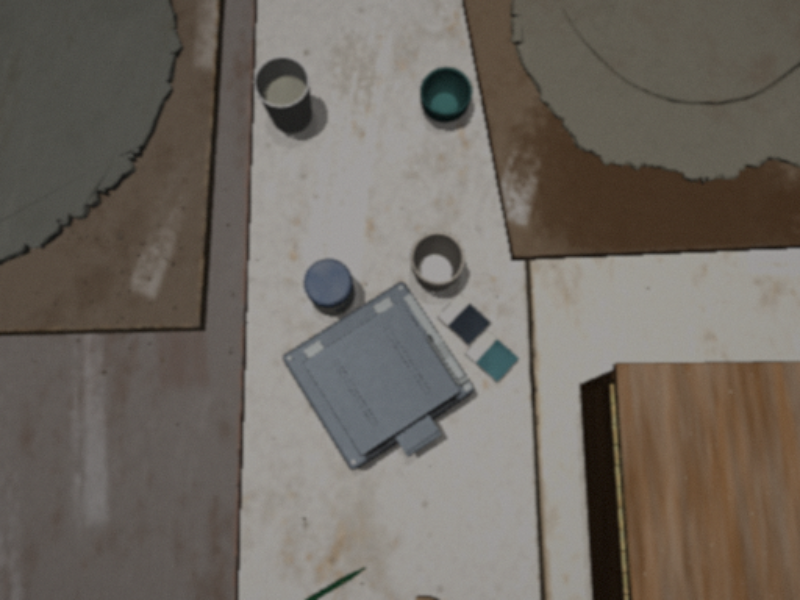

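View pics/side0.png

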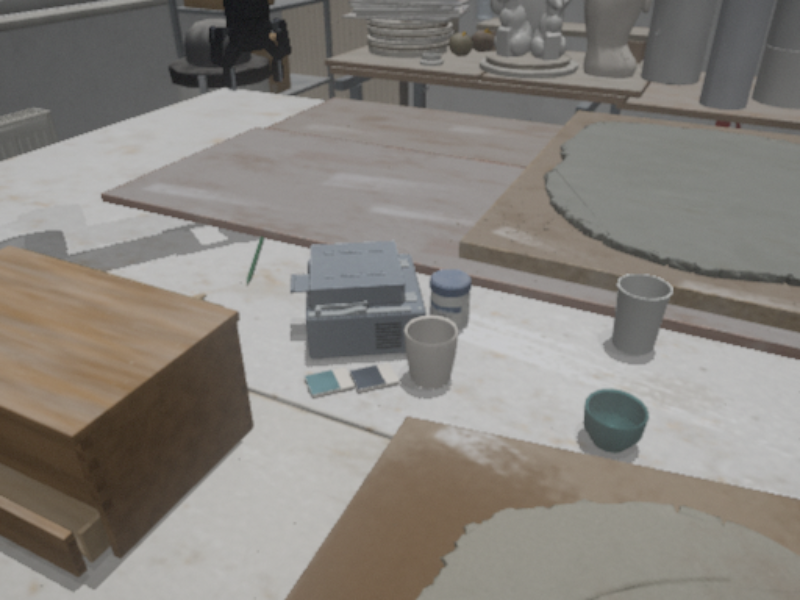

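```bash
python3 - <<'E'
from h import *
z=np.load('s0.npz');W=world('top',z['d'])
E=z['e'];
H=W[...,2];near=(np.abs(W[...,0]-.56)<.17)&(np.abs(W[...,1]-.22)<.14)
for nm,lo,hi in(('cover',.093,.108),('box+cover',.062,.11)):
    m=(near&(H>lo)&(H<hi)).astype(np.uint8)
    n,l,s,c=cv2.connectedComponentsWithStats(m); k=1+s[1:,4].argmax()
    P=W[l==k]; r=cv2.minAreaRect((P[:,:2]*1000).astype(np.float32)); print(nm,r,len(P),np.median(P[:,2]))
E
```

```text
cover ((556.6223754882812, 234.77615356445312), (122.3154525756836, 130.02322387695312), 32.32524490356445) 5222 0.10052245937715415
box+cover ((555.6395263671875, 234.10372924804688), (177.0249786376953, 170.15577697753906), 32.44972610473633) 8308 0.09933958094094184
```

The top view shows the regulator with its front lip at px (419,435) pointing toward the robot. That puts the regulator at about (0.565, 0.240) with yaw 0.565. The side view shows the tiles and cup on the right side and a wooden chest well clear. I plan to grip the lip by its two sides with the tool pointing down.

```bash
cat >> h.py <<'E'
YAW=.565; O=np.array([.565,.240,0]); RR=R.from_euler('z',YAW)
def rw(p): return O+RR.apply(np.array(p)/1000.)
def wr(p): return RR.inv().apply(np.array(p)-O)*1000
def down(jaw):   # tool down; jaw = angle of tool y in the world
    y=np.array([np.cos(jaw),np.sin(jaw),0]);x=np.array([0,0,-1.]);return R.from_matrix(np.c_[x,y,np.cross(x,y)])
def need(p,Rt,n=None):
    p0,R0=tool(); d=R0.inv().apply(p-p0)/.025; w=(R0.inv()*Rt).as_rotvec()/.1
    k=n or max(1,int(np.ceil(max(abs(d).max(),abs(w).max()))))
    print('rows',k,'dp tot',np.round(d,2),'rot tot',np.round(w,2))
def st():
    s=read_state();p,r=tool();print(round(s['clock'],2),'reg',np.round(wr(p),1),'F',np.round(s['force'],1),'g',round(s['gripper_width'],3)); print(np.round(r.as_matrix(),3).tolist(),np.round(s['joint_positions'],2))
E
python3 - <<'E'
from h import *
st()
for j in (YAW+np.pi/2,YAW-np.pi/2): need(rw([-94,0,140]),down(j))
E
```

```text
0.8 reg [-162.9  426.   231.3] F [ 0.8  0.8 -0.4] g 0.999
[[0.0, 0.362, 0.932], [0.0, 0.932, -0.362], [-1.0, 0.0, -0.0]] [ 0.98  0.38  1.3   0.    1.46 -0.22]
rows 16 dp tot [ 3.65 -7.89 15.35] rot tot [-9.36  0.   -0.  ]
rows 23 dp tot [ 3.65 -7.89 15.35] rot tot [22.06 -0.   -0.  ]
```

Call:
play_rows --steps '[{"dp": [0, -0.5, 1], "delta_rot": [0, 0, 0], "grip": -1}, {"dp": [0, -0.5, 1], "delta_rot": [0, 0, 0], "grip": -1}, {"dp": [0, -0.5, 1], "delta_rot": [0, 0, 0], "grip": -1}, {"dp": [0, -0.5, 1], "delta_rot": [0, 0, 0], "grip": -1}, {"dp": [0, -0.5, 1], "delta_rot": [0, 0, 0], "grip": -1}, {"dp": [0, -0.5, 1], "delta_rot": [0, 0, 0], "grip": -1}, {"dp": [0, -0.5, 1], "delta_rot": [0, 0, 0], "grip": -1}, {"dp": [0, -0.5, 1], "delta_rot": [0, 0, 0], "grip": -1}, {"dp": [0, -0.5, 1], "delta_rot": [0, 0, 0], "grip": -1}, {"dp": [0, -0.5, 1], "delta_rot": [0, 0, 0], "grip": -1}]'

```text
clock: 1.63
position: [0.3917, 0.3001, 0.2314]
ee_rot: [0.696, 0.128, 0.695, -0.126]
force: [1.0, 0.6, 0.1]
gripper_width: 0.999
```

Call:
play_rows --steps '[{"dp": [0, 0, 0], "delta_rot": [-1, 0, 0], "grip": -1}, {"dp": [0, 0, 0], "delta_rot": [-1, 0, 0], "grip": -1}, {"dp": [0, 0, 0], "delta_rot": [-1, 0, 0], "grip": -1}, {"dp": [0, 0, 0], "delta_rot": [-1, 0, 0], "grip": -1}, {"dp": [0, 0, 0], "delta_rot": [-1, 0, 0], "grip": -1}, {"dp": [0, 0, 0], "delta_rot": [-1, 0, 0], "grip": -1}, {"dp": [0, 0, 0], "delta_rot": [-1, 0, 0], "grip": -1}, {"dp": [0, 0, 0], "delta_rot": [-1, 0, 0], "grip": -1}, {"dp": [0, 0, 0], "delta_rot": [-1, 0, 0], "grip": -1}, {"dp": [0, 0, 0], "delta_rot": [0, 0, 0], "grip": -1}]'

```text
clock: 2.47
position: [0.3966, 0.2949, 0.2316]
ee_rot: [0.679, -0.2, 0.677, 0.2]
force: [0.4, 0.5, 0.6]
gripper_width: 0.999
```

```bash
python3 - <<'E'
from h import *
st(); need(rw([-94,0,140]),down(YAW+np.pi/2))
E
```

```text
2.47 reg [-112.8  136.5  231.6] F [0.4 0.5 0.6] g 0.999
[[0.003, -0.542, 0.84], [0.002, 0.84, 0.542], [-1.0, -0.0, 0.003]] [ 0.4   0.28  1.45  0.    1.41 -1.74]
rows 6 dp tot [ 3.67 -5.47  0.7 ] rot tot [0.08 0.03 0.  ]
```

Call:
play_rows --steps '[{"dp": [0.2, -0.95, 0.1], "delta_rot": [0, 0, 0], "grip": -1}, {"dp": [0.2, -0.95, 0.1], "delta_rot": [0, 0, 0], "grip": -1}, {"dp": [0.2, -0.95, 0.1], "delta_rot": [0, 0, 0], "grip": -1}, {"dp": [0.2, -0.95, 0.1], "delta_rot": [0, 0, 0], "grip": -1}, {"dp": [0.2, -0.95, 0.1], "delta_rot": [0, 0, 0], "grip": -1}, {"dp": [0.2, -0.95, 0.1], "delta_rot": [0, 0, 0], "grip": -1}, {"dp": [0, 0, 0], "delta_rot": [0, 0, 0], "grip": -1}]'

```text
clock: 3.05
position: [0.4892, 0.179, 0.2013]
ee_rot: [0.682, -0.193, 0.678, 0.194]
force: [-0.4, 0.1, 0.7]
gripper_width: 0.998
```

```bash
python3 - <<'E'
from h import *
st(); need(rw([-94,0,140]),down(YAW+np.pi/2))
a,d=snapshot('wrist'); W=world('wrist',d); cv2.imwrite('pics/w1.png',a)
P=RR.inv().apply((W.reshape(-1,3)-O))*1000
m=(d.ravel()>0)
for nm,s in(('lip',m&(P[:,0]>-110)&(P[:,0]<-83)&(abs(P[:,1])<45)&(P[:,2]>66)&(P[:,2]<86)),):
    q=P[s]; print(nm,len(q)); 
    if len(q): print(np.round(np.percentile(q,[1,50,99],axis=0),1))
K,r,t=cal('wrist');print(-cv2.Rodrigues(r)[0].T@t, np.round(proj('wrist',[rw([-99,23,78]),rw([-99,-23,78]),rw([-78,85,70]),rw([-78,-85,70])])))
E
```

```text
3.05 reg [-96.7 -10.9 201.3] F [-0.4  0.1  0.7] g 0.998
[[0.005, -0.526, 0.85], [0.003, 0.85, 0.526], [-1.0, -0.0, 0.006]] [ 0.12  0.35  1.43  0.    1.35 -2.  ]
rows 3 dp tot [2.45 0.44 0.09] rot tot [-0.11  0.06  0.  ]
lip 1190
[[-102.1  -21.5   73.1]
 [ -93.     0.7   74.9]
 [ -83.3   23.7   77.5]]
[0.43036116 0.14511626 0.3423686 ] [[287. 182.]
 [232. 183.]
 [356. 203.]
 [162. 204.]]
```

View pics/w1.png

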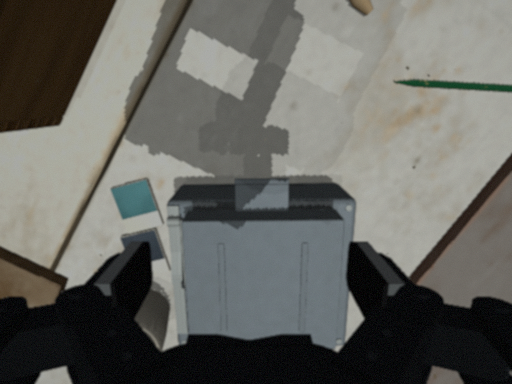

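The wrist view shows the lip at px cols 235–288, rows 179–208, which is about 1 mm left and 1 mm in front of my estimate. I'll shift the origin to match and go down.

```bash
sed -i 's/^YAW=.*/YAW=.565; RR=R.from_euler("z",YAW); O=np.array([.565,.240,0])+RR.apply([-.001,.0008,0])/' h.py; python3 - <<'E'
from h import *
st(); need(rw([-94.5,0,60]),down(YAW+np.pi/2))
E
```

```text
3.1 reg [-95.8 -10.1 201.7] F [-0.3  0.4 -0.3] g 1.001
[[0.005, -0.527, 0.85], [0.003, 0.85, 0.527], [-1.0, 0.0, 0.006]] [ 0.12  0.35  1.43  0.    1.35 -2.  ]
rows 6 dp tot [5.67 0.4  0.02] rot tot [-0.1   0.06 -0.  ]
```

Call:
play_rows --steps '[{"dp": [0, 0.4, 0], "delta_rot": [-0.1, 0.06, 0], "grip": -1}, {"dp": [0.9, 0, 0], "delta_rot": [0, 0, 0], "grip": -1}, {"dp": [0.9, 0, 0], "delta_rot": [0, 0, 0], "grip": -1}, {"dp": [0.9, 0, 0], "delta_rot": [0, 0, 0], "grip": -1}, {"dp": [0.9, 0, 0], "delta_rot": [0, 0, 0], "grip": -1}, {"dp": [0, 0, 0], "delta_rot": [0, 0, 0], "grip": -1}]'

```text
clock: 3.6
position: [0.4793, 0.1964, 0.112]
ee_rot: [0.681, -0.196, 0.678, 0.196]
force: [-1.1, -0.5, -0.5]
gripper_width: 1.003
```

```bash
python3 - <<'E'
from h import *
st(); need(rw([-94.5,0,60]),down(YAW+np.pi/2))
E
```

```text
3.6 reg [-94.7   8.2 112. ] F [-1.1 -0.5 -0.5] g 1.003
[[0.005, -0.533, 0.846], [0.002, 0.846, 0.533], [-1.0, -0.001, 0.005]] [ 0.16  0.45  1.57  0.    1.12 -1.97]
rows 3 dp tot [ 2.08 -0.33 -0.  ] rot tot [-0.03  0.05  0.01]
```

Call:
play_rows --steps '[{"dp": [0, -0.33, 0], "delta_rot": [0, 0.05, 0], "grip": -1}, {"dp": [0, 0, 0], "delta_rot": [0, 0, 0], "grip": -1}, {"dp": [0, 0, 0], "delta_rot": [0, 0, 0], "grip": -1}, {"dp": [0.6, 0, 0], "delta_rot": [0, 0, 0], "grip": -1}, {"dp": [0.6, 0, 0], "delta_rot": [0, 0, 0], "grip": -1}, {"dp": [0, 0, 0], "delta_rot": [0, 0, 0], "grip": -1}, {"dp": [0, 0, 0], "delta_rot": [0, 0, 0], "grip": -1}]'

```text
clock: 4.18
position: [0.4862, 0.1926, 0.0897]
ee_rot: [0.683, -0.197, 0.675, 0.196]
force: [0.5, 0.4, 0.2]
gripper_width: 1.0
```

```bash
python3 - <<'E'
from h import *
st(); need(rw([-94.5,0,60]),down(YAW+np.pi/2))
E
```

```text
4.18 reg [-90.9   1.3  89.7] F [0.5 0.4 0.2] g 1.0
[[0.012, -0.534, 0.845], [0.001, 0.845, 0.534], [-1.0, -0.005, 0.011]] [ 0.15  0.48  1.59 -0.    1.06 -1.98]
rows 2 dp tot [ 1.19 -0.05 -0.16] rot tot [-0.01  0.11  0.05]
```

Call:
play_rows --steps '[{"dp": [0, -0.05, -0.16], "delta_rot": [0, 0.1, 0.05], "grip": -1}, {"dp": [0, 0, 0], "delta_rot": [0, 0, 0], "grip": -1}, {"dp": [0.6, 0, 0], "delta_rot": [0, 0, 0], "grip": -1}, {"dp": [0.5, 0, 0], "delta_rot": [0, 0, 0], "grip": -1}, {"dp": [0, 0, 0], "delta_rot": [0, 0, 0], "grip": -1}, {"dp": [0, 0, 0], "delta_rot": [0, 0, 0], "grip": -1}]'

```text
clock: 4.68
position: [0.4861, 0.1893, 0.0676]
ee_rot: [0.683, -0.197, 0.676, 0.196]
force: [-0.6, 0.5, 1.1]
gripper_width: 1.004
```

```bash
python3 - <<'E'
from h import *
st(); need(rw([-94.5,0,60]),down(YAW+np.pi/2))
E
```

```text
4.68 reg [-92.8  -1.4  67.6] F [-0.6  0.5  1.1] g 1.004
[[0.01, -0.534, 0.846], [0.002, 0.846, 0.534], [-1.0, -0.004, 0.009]] [ 0.14  0.51  1.62  0.    1.   -1.99]
rows 1 dp tot [ 0.3   0.06 -0.07] rot tot [-0.02  0.09  0.04]
```

Lower the last bit, then close on the lip.

Call:
play_rows --steps '[{"dp": [0.35, 0.05, -0.07], "delta_rot": [0, 0.09, 0.04], "grip": -1}, {"dp": [0, 0, 0], "delta_rot": [0, 0, 0], "grip": -1}, {"dp": [0, 0, 0], "delta_rot": [0, 0, 0], "grip": 1}, {"dp": [0, 0, 0], "delta_rot": [0, 0, 0], "grip": 1}, {"dp": [0, 0, 0], "delta_rot": [0, 0, 0], "grip": 1}, {"dp": [0, 0, 0], "delta_rot": [0, 0, 0], "grip": 1}, {"dp": [0, 0, 0], "delta_rot": [0, 0, 0], "grip": 1}, {"dp": [0, 0, 0], "delta_rot": [0, 0, 0], "grip": 1}]'

```text
clock: 5.35
position: [0.4855, 0.1888, 0.0613]
ee_rot: [0.68, -0.197, 0.678, 0.196]
force: [0.1, 0.7, 0.6]
gripper_width: 0.51
```

```bash
python3 - <<'E'
from h import *
st(); need(rw([-94.5,0,60]),down(YAW+np.pi/2))
E
```

```text
5.35 reg [-93.6  -1.4  61.3] F [0.1 0.7 0.6] g 0.51
[[0.004, -0.534, 0.846], [-0.001, 0.846, 0.534], [-1.0, -0.003, 0.003]] [ 0.14  0.52  1.62 -0.    0.99 -1.99]
rows 1 dp tot [ 0.05  0.06 -0.04] rot tot [-0.02  0.03  0.03]
```

Call:
play_rows --steps '[{"dp": [-0.58, 0, 0.03], "delta_rot": [0, 0, 0], "grip": 1}, {"dp": [-0.58, 0, 0.06], "delta_rot": [0, 0, 0], "grip": 1}, {"dp": [-0.57, 0, 0.11], "delta_rot": [0, 0, 0], "grip": 1}, {"dp": [-0.55, 0, 0.16], "delta_rot": [0, 0, 0], "grip": 1}, {"dp": [-0.54, 0, 0.2], "delta_rot": [0, 0, 0], "grip": 1}]'

```text
clock: 5.77
position: [0.5003, 0.1983, 0.1317]
ee_rot: [0.683, -0.196, 0.676, 0.197]
force: [14.4, 7.1, -14.0]
gripper_width: 0.51
```

```bash
cat >> h.py <<'E'
def arc():
    p=wr(tool()[0]); v=p-[-93.6,-1.4,61.3]; x,z=144-v[0],v[2]; print('theta',np.arctan2(z,x),'rad',np.hypot(x,z),'y',p[1]); st()
E
python3 -c "
from h import *
arc()"
```

```text
theta 0.5084279875942943 rad 144.64636541149255 y -1.4088689960559722
5.77 reg [-76.   -1.4 131.7] F [ 14.4   7.1 -14. ] g 0.51
[[0.009, -0.533, 0.846], [0.004, 0.846, 0.533], [-1.0, -0.002, 0.009]] [ 0.16  0.45  1.5   0.    1.19 -1.98]
```

Call:
play_rows --steps '[{"dp": [-0.49, 0, 0.31], "delta_rot": [0, 0, 0], "grip": 1}, {"dp": [-0.45, 0, 0.36], "delta_rot": [0, 0, 0], "grip": 1}, {"dp": [-0.42, 0, 0.4], "delta_rot": [0, 0, 0], "grip": 1}, {"dp": [-0.37, 0, 0.44], "delta_rot": [0, 0, 0], "grip": 1}, {"dp": [-0.33, 0, 0.48], "delta_rot": [0, 0, 0], "grip": 1}]'

```text
clock: 6.18
position: [0.5442, 0.2262, 0.1825]
ee_rot: [0.682, -0.196, 0.676, 0.197]
force: [5.9, 1.9, -13.8]
gripper_width: 0.511
```

```bash
python3 -c "
from h import *
arc()"
```

```text
theta 1.0203719585881532 rad 142.1817966818269 y -1.3246707804445819
6.18 reg [-24.   -1.3 182.5] F [  5.9   1.9 -13.8] g 0.511
[[0.008, -0.534, 0.846], [0.004, 0.846, 0.534], [-1.0, -0.001, 0.009]] [ 0.19  0.48  1.27  0.    1.38 -1.94]
```

Call:
play_rows --steps '[{"dp": [-0.3, 0, 0.5], "delta_rot": [0, 0, 0], "grip": 1}, {"dp": [-0.25, 0, 0.53], "delta_rot": [0, 0, 0], "grip": 1}, {"dp": [-0.2, 0, 0.55], "delta_rot": [0, 0, 0], "grip": 1}, {"dp": [-0.12, 0, 0.4], "delta_rot": [0, 0, 0], "grip": 1}, {"dp": [0, 0, 0], "delta_rot": [0, 0, 0], "grip": 1}]'

```text
clock: 6.6
position: [0.5864, 0.2527, 0.2]
ee_rot: [0.678, -0.196, 0.681, 0.196]
force: [-2.5, -2.5, 5.0]
gripper_width: 0.488
```

```bash
python3 -c "
from h import *
arc()"
```

```text
theta 1.3958010920728547 rad 140.82009208775762 y -1.5332344543191445
6.6 reg [ 25.9  -1.5 200. ] F [-2.5 -2.5  5. ] g 0.488
[[-0.004, -0.533, 0.846], [-0.002, 0.846, 0.533], [-1.0, 0.001, -0.005]] [ 0.22  0.56  1.08 -0.    1.51 -1.91]
```

```bash
python3 - <<'E'
from h import *
b,e=snapshot('side'); cv2.imwrite('pics/s2.png',cv2.resize(b[100:260,140:320],(720,640)[:2],interpolation=cv2.INTER_CUBIC)[:600])
E
```

```text
(no output)
```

View pics/s2.png

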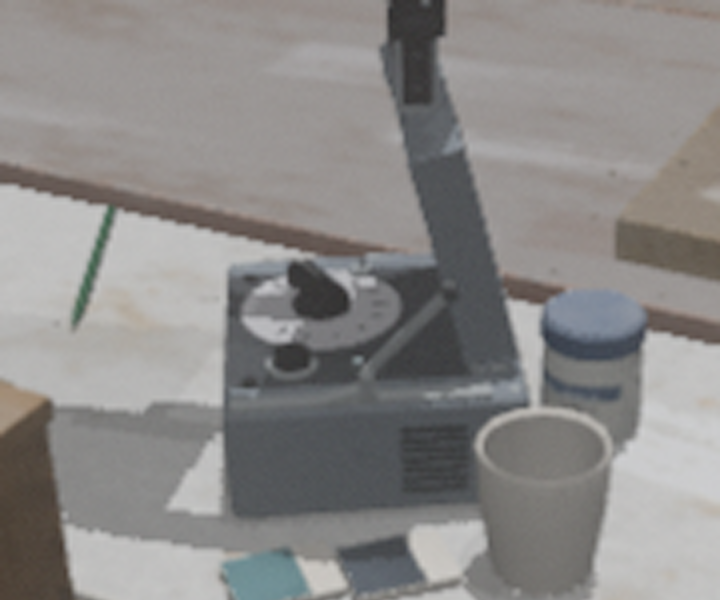

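The picture shows the fingers at px (418,80) still holding the lip. The cover is up about 1.35–1.4 rad, and the stay pin is at (370,370) with the stay not yet down. I'll keep pushing back.

Call:
play_rows --steps '[{"dp": [-0.1, 0, 0.5], "delta_rot": [0, 0, 0], "grip": 1}, {"dp": [-0.05, 0, 0.5], "delta_rot": [0, 0, 0], "grip": 1}, {"dp": [0, 0, 0], "delta_rot": [0, 0, 0], "grip": 1}, {"dp": [0, 0, 0], "delta_rot": [0, 0, 0], "grip": 1}]'

```text
clock: 6.98
position: [0.6056, 0.2638, 0.2028]
ee_rot: [0.677, -0.197, 0.682, 0.195]
force: [-0.0, 0.4, -0.3]
gripper_width: 0.082
```

```bash
cat > look.py <<'E'
from h import *
import sys
arc()
b,e=snapshot('side'); W=world('side',e); a,d=snapshot('top')
cv2.imwrite('pics/%s.png'%sys.argv[1],cv2.resize(b[100:235,150:310],(800,600)if 0 else (711,600),interpolation=cv2.INTER_CUBIC))
P=wr(W.reshape(-1,3)); m=(e.ravel()>0)&(P[:,2]>110)&(P[:,2]<185)&(P[:,1]<-55)&(P[:,1]>-75)&(abs(P[:,0]-50)<70)
q=P[m]; print(len(q))
for z in range(110,185,15):
    s=q[(q[:,2]>=z)&(q[:,2]<z+15)]
    if len(s): print(z+7,np.round(np.percentile(s[:,0],[2,50,98]),1))
E
python3 look.py s3
```

```text
theta 1.5542243847739667 rad 141.51412236184342 y -2.424427950900845
6.98 reg [ 48.1  -2.4 202.8] F [-0.   0.4 -0.3] g 0.082
[[-0.006, -0.532, 0.847], [-0.004, 0.847, 0.532], [-1.0, -0.0, -0.008]] [ 0.23  0.6   1.   -0.    1.55 -1.9 ]
520
117 [26.5 48.9 65.1]
132 [35.  48.8 62.8]
147 [31.5 45.8 60.5]
162 [29.5 43.1 56.9]
177 [25.9 39.4 54.3]
```

View pics/s3.png

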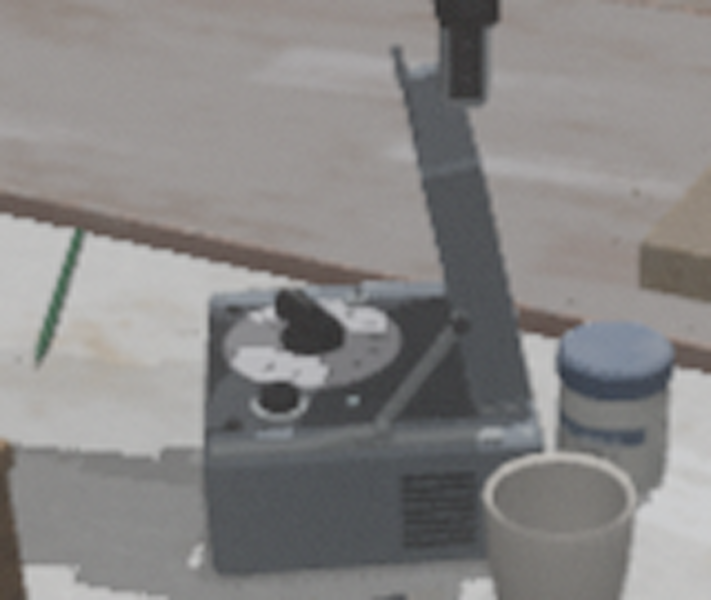

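The fingers slipped off the lip and now sit behind it. The cover still stands at about 1.38 rad, with the stay pin near px (378,425). I'll go straight up and check whether it is really propped.

Call:
play_rows --steps '[{"dp": [-0.6, 0, 0], "delta_rot": [0, 0, 0], "grip": 1}, {"dp": [-1, 0, 0], "delta_rot": [0, 0, 0], "grip": 1}, {"dp": [-1, 0, 0], "delta_rot": [0, 0, 0], "grip": 1}, {"dp": [0, 0, 0], "delta_rot": [0, 0, 0], "grip": 1}]'

```text
clock: 7.42
position: [0.6029, 0.2634, 0.2694]
ee_rot: [0.675, -0.196, 0.683, 0.196]
force: [1.3, 0.4, 1.0]
gripper_width: 0.004
```

```bash
cat >> look.py <<'E'
S=rw([4.3,-83,76]); u=proj('side',[S,rw([-2,-83,77]),rw([16,-83,76])]); print('seat in crop px',np.round((u-[150,100])*4.444), 'stay',[(o['conf'],np.round((np.array(o['location'])*[512,384]-[150,100])*4.444)) for o in boxes_of('side','stay_pin')][:2])
E
python3 look.py s4
```

```text
theta 1.5474453737763902 rad 208.15267767392623 y -1.2733153861458884
7.42 reg [ 45.5  -1.3 269.4] F [1.3 0.4 1. ] g 0.004
[[-0.011, -0.533, 0.846], [-0.004, 0.846, 0.533], [-1.0, 0.002, -0.011]] [ 0.23  0.57  0.87 -0.    1.71 -1.9 ]
521
117 [26.6 49.7 65. ]
132 [35.  48.5 62.8]
147 [31.5 46.8 60.6]
162 [29.4 42.8 56.7]
177 [25.9 41.1 54.3]
seat in crop px [[386. 433.]
 [372. 432.]
 [412. 431.]] stay [(0.62, array([419., 369.]))]
```

The cover stays at the same angle with the robot clear, so it is propped. Next I'll look at the knob and rider.

Call:
play_rows --steps '[{"dp": [0, 0.1, -0.9], "delta_rot": [0, 0, 0], "grip": 1}, {"dp": [0, 0.1, -0.9], "delta_rot": [0, 0, 0], "grip": 1}, {"dp": [0, 0.1, -0.9], "delta_rot": [0, 0, 0], "grip": 1}, {"dp": [0, 0.1, -0.9], "delta_rot": [0, 0, 0], "grip": 1}, {"dp": [0, 0.1, -0.9], "delta_rot": [0, 0, 0], "grip": 1}, {"dp": [0, 0.1, -0.6], "delta_rot": [0, 0, 0], "grip": 1}, {"dp": [0, 0, 0], "delta_rot": [0, 0, 0], "grip": 1}, {"dp": [0, 0, 0], "delta_rot": [0, 0, 0], "grip": 1}]'

```text
clock: 8.23
position: [0.4755, 0.2046, 0.2551]
ee_rot: [0.665, -0.195, 0.693, 0.197]
force: [0.3, 1.1, -0.4]
gripper_width: -0.002
```

```bash
cat > knob.py <<'E'
from h import *
import sys
st()
for n in ('top','wrist'):
    a,d=snapshot(n); K,r,t=cal(n)
    # rectify plane z=76 mm, reg x from -80..30 (up), y from 75..-60 (left to right), 4 px/mm
    s=4; 
    for z in ((76,92) if n=='top' else (76,)):
        cor=[[35,75],[35,-60],[-80,-60],[-80,75]]
        src=proj(n,[rw([x,y,z]) for x,y in cor]).astype(np.float32)
        dst=np.float32([[(75-y)*s,(35-x)*s] for x,y in cor])
        M=cv2.getPerspectiveTransform(src,dst); im=cv2.warpPerspective(a,M,(135*s,115*s),flags=cv2.INTER_CUBIC)
        if n=='wrist' or z==76: cv2.imwrite('pics/%s_%s.png'%(sys.argv[1],n),im)
    for th in ('knob','pointer','rider','index','start','start_top'):
        for o in boxes_of(n,th)[:1]:
            c=np.array(o['location'])*[512,384]; print(n,th,round(o['conf'],2),np.round(c))
E
python3 knob.py k1; python3 -c "
import cv2,numpy as np
a=cv2.imread('pics/k1_top.png');b=cv2.imread('pics/k1_wrist.png');cv2.imwrite('pics/k1.png',cv2.resize(np.hstack([a,b]),(800,341)))"
```

```text
8.23 reg [-93.5  17.2 255.1] F [ 0.3  1.1 -0.4] g -0.002
[[-0.039, -0.533, 0.845], [-0.009, 0.846, 0.533], [-0.999, 0.013, -0.038]] [ 0.18  0.33  1.31 -0.    1.54 -1.95]
wrist knob 0.75 [264. 231.]
wrist start 0.64 [189. 223.]
wrist start_top 0.67 [248. 321.]
```

View pics/k1.png

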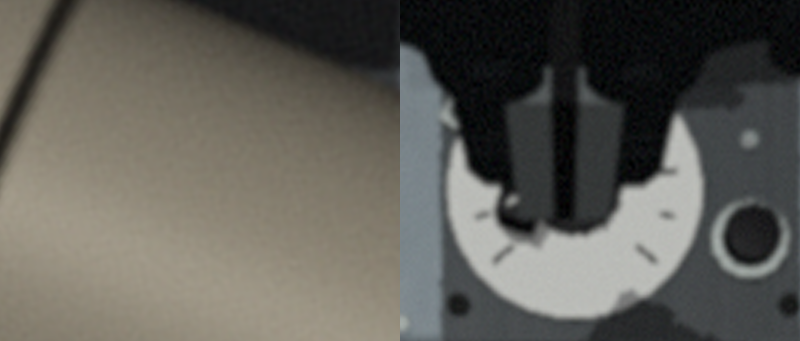

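Call:
play_rows --steps '[{"dp": [0, -0.9, 0], "delta_rot": [0, 0, 0], "grip": 1}, {"dp": [0, -0.9, 0], "delta_rot": [0, 0, 0], "grip": 1}, {"dp": [0, -0.9, 0], "delta_rot": [0, 0, 0], "grip": 1}, {"dp": [0, -0.9, 0], "delta_rot": [0, 0, 0], "grip": 1}, {"dp": [0, -0.5, 0], "delta_rot": [0, 0, 0], "grip": 1}, {"dp": [0, 0, 0], "delta_rot": [0, 0, 0], "grip": 1}, {"dp": [0, 0, 0], "delta_rot": [0, 0, 0], "grip": 1}]'

```text
clock: 9.52
position: [0.5324, 0.1156, 0.2546]
ee_rot: [0.666, -0.196, 0.692, 0.198]
force: [0.1, 0.7, -0.2]
gripper_width: 0.003
```

```bash
python3 knob.py k2; python3 -c "
import cv2,numpy as np
a=cv2.imread('pics/k2_top.png');b=cv2.imread('pics/k2_wrist.png');cv2.imwrite('pics/k2.png',cv2.resize(np.hstack([a,b]),(800,341)))"
```

```text
9.52 reg [-93.1 -88.4 254.6] F [ 0.1  0.7 -0.2] g 0.003
[[-0.037, -0.535, 0.844], [-0.008, 0.845, 0.535], [-0.999, 0.013, -0.036]] [ 0.    0.37  1.24 -0.01  1.56 -2.13]
top knob 0.62 [239. 255.]
top pointer 0.66 [238. 256.]
top index 0.47 [216. 257.]
top start 0.68 [276. 244.]
top start_top 0.6 [275. 242.]
wrist knob 0.7 [348. 238.]
wrist pointer 0.62 [345. 241.]
wrist rider 0.55 [379. 258.]
wrist index 0.39 [378. 260.]
wrist start 0.83 [292. 223.]
wrist start_top 0.86 [286. 225.]
```

View pics/k2.png

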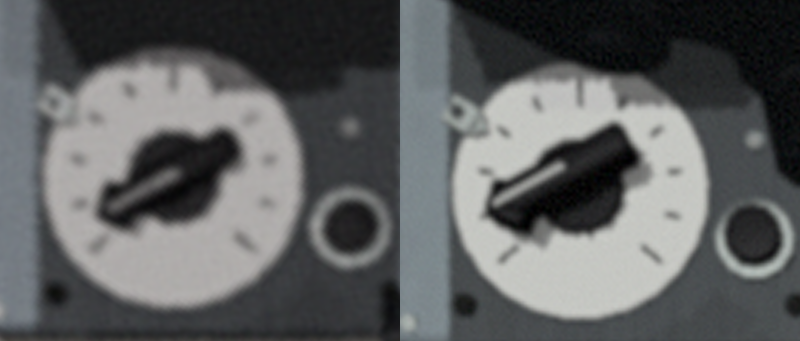

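The rectified views (top left, wrist right) agree with the frame, since the disc centre comes out at reg (-25,17). The pointer's white line runs from (178,173) to the tip (110,210), about 119.5°. The rider at (57,104) is at about 57.5°. So I need 1.08 rad clockwise. I'll grip the bar, leaning the tool along the bar's own plane so the gripper body stays off the cover.

```bash
cat >> h.py <<'E'
def pose(barang,lean): # bar pointer angle (deg, reg); lean>0: body toward pointer
    return down(YAW+np.deg2rad(barang-90))*R.from_rotvec([0,-lean,0])
E
python3 - <<'E'
from h import *
Rt=pose(119.5,.3); print(RR.inv().apply(Rt.as_matrix()[:,0]))
need(rw([-93,-88,255]),Rt); need(rw([-93,-88,255]),down(YAW+np.deg2rad(29.5)))
E
```

```text
[ 0.14552111 -0.2572077  -0.95533649]
rows 11 dp tot [-0.01  0.02  0.  ] rot tot [10.5  -3.1  -1.51]
rows 11 dp tot [-0.01  0.02  0.  ] rot tot [10.56 -0.39  0.08]
```

Call:
play_rows --steps '[{"dp": [0, 0, 0], "delta_rot": [1, -0.3, -0.14], "grip": 0.3}, {"dp": [0, 0, 0], "delta_rot": [1, -0.3, -0.14], "grip": 0.3}, {"dp": [0, 0, 0], "delta_rot": [1, -0.3, -0.14], "grip": 0.3}, {"dp": [0, 0, 0], "delta_rot": [1, -0.3, -0.14], "grip": 0.3}, {"dp": [0, 0, 0], "delta_rot": [1, -0.3, -0.14], "grip": 0.3}, {"dp": [0, 0, 0], "delta_rot": [1, -0.3, -0.14], "grip": 0.3}, {"dp": [0, 0, 0], "delta_rot": [1, -0.3, -0.14], "grip": 0.3}, {"dp": [0, 0, 0], "delta_rot": [1, -0.3, -0.14], "grip": 0.3}, {"dp": [0, 0, 0], "delta_rot": [1, -0.3, -0.14], "grip": 0.3}, {"dp": [0, 0, 0], "delta_rot": [0, 0, 0], "grip": 0.3}]'

```text
clock: 11.05
position: [0.5328, 0.1149, 0.2547]
ee_rot: [0.781, 0.113, 0.595, -0.154]
force: [-0.6, -0.2, -0.7]
gripper_width: 0.346
```

```bash
python3 - <<'E'
from h import *
st(); Rt=pose(119.5,.3); need(rw([-93,-88,255]),Rt); need(rw([-90,17,160]),Rt);need(rw([-25,17,110]),Rt)
E
```

```text
11.05 reg [-93.2 -89.2 254.7] F [-0.6 -0.2 -0.7] g 0.346
[[0.244, 0.376, 0.894], [-0.107, 0.927, -0.36], [-0.964, -0.008, 0.266]] [ 0.05  0.27  1.43 -0.13  1.21 -1.1 ]
rows 2 dp tot [-0.02  0.03 -0.03] rot tot [ 1.04 -0.3  -0.23]
rows 5 dp tot [ 2.73  2.6  -4.26] rot tot [ 1.04 -0.3  -0.23]
rows 6 dp tot [ 5.05  4.73 -3.33] rot tot [ 1.04 -0.3  -0.23]
```

Call:
play_rows --steps '[{"dp": [0, 0, 0], "delta_rot": [1, -0.3, -0.2], "grip": 0.3}, {"dp": [0, 0, 0], "delta_rot": [0, 0, 0], "grip": 0.3}, {"dp": [0.5, 0.5, -0.8], "delta_rot": [0, 0, 0], "grip": 0.3}, {"dp": [0.5, 0.5, -0.8], "delta_rot": [0, 0, 0], "grip": 0.3}, {"dp": [0.5, 0.5, -0.8], "delta_rot": [0, 0, 0], "grip": 0.3}, {"dp": [0.5, 0.5, -0.8], "delta_rot": [0, 0, 0], "grip": 0.3}, {"dp": [0.5, 0.4, -0.7], "delta_rot": [0, 0, 0], "grip": 0.3}, {"dp": [0, 0, 0], "delta_rot": [0, 0, 0], "grip": 0.3}, {"dp": [0, 0, 0], "delta_rot": [0, 0, 0], "grip": 0.3}]'

```text
clock: 11.8
position: [0.4944, 0.2047, 0.1642]
ee_rot: [0.782, 0.13, 0.582, -0.181]
force: [0.6, 0.2, 0.3]
gripper_width: 0.353
```

```bash
python3 - <<'E'
from h import *
st(); Rt=pose(119.5,.3); need(rw([-25,17,115]),Rt)
E
```

```text
11.8 reg [-77.5   7.2 164.2] F [0.6 0.2 0.3] g 0.353
[[0.258, 0.435, 0.863], [-0.132, 0.9, -0.415], [-0.957, -0.007, 0.289]] [ 0.27  0.35  1.59 -0.23  0.99 -0.75]
rows 3 dp tot [2.1  2.   0.18] rot tot [ 0.41 -0.06 -0.06]
```

Call:
play_rows --steps '[{"dp": [0.7, 0.6, 0.05], "delta_rot": [0.4, 0, 0], "grip": 0.3}, {"dp": [0.7, 0.6, 0.05], "delta_rot": [0, 0, 0], "grip": 0.3}, {"dp": [0.5, 0.5, 0.05], "delta_rot": [0, 0, 0], "grip": 0.3}, {"dp": [0, 0, 0], "delta_rot": [0, 0, 0], "grip": 0.3}, {"dp": [0, 0, 0], "delta_rot": [0, 0, 0], "grip": 0.3}]'

```text
clock: 12.22
position: [0.5353, 0.2325, 0.1236]
ee_rot: [0.781, 0.144, 0.577, -0.189]
force: [-0.6, -0.3, -0.5]
gripper_width: 0.344
```

```bash
python3 - <<'E'
from h import *
st(); Rt=pose(119.5,.3); need(rw([-25,17,105]),Rt)
E
```

```text
12.22 reg [-28.1   8.8 123.6] F [-0.6 -0.3 -0.5] g 0.344
[[0.262, 0.462, 0.847], [-0.129, 0.887, -0.443], [-0.956, 0.007, 0.292]] [ 0.3   0.48  1.51 -0.25  0.95 -0.67]
rows 1 dp tot [ 0.65  0.27 -0.43] rot tot [ 0.08 -0.04 -0.09]
```

Call:
play_rows --steps '[{"dp": [0.5, 0.27, -0.45], "delta_rot": [0.08, -0.04, -0.09], "grip": 0.3}, {"dp": [0, 0, 0], "delta_rot": [0, 0, 0], "grip": 0.3}, {"dp": [0, 0, 0], "delta_rot": [0, 0, 0], "grip": 0.3}]'

```text
clock: 12.47
position: [0.5338, 0.2396, 0.1121]
ee_rot: [0.782, 0.144, 0.574, -0.195]
force: [0.4, 0.0, 0.5]
gripper_width: 0.346
```

```bash
python3 - <<'E'
from h import *
st(); Rt=pose(119.5,.3); need(rw([-25,17,95]),Rt); need(rw([-25,17,82]),Rt)
E
```

```text
12.47 reg [-25.6  15.6 112.1] F [0.4 0.  0.5] g 0.346
[[0.265, 0.47, 0.842], [-0.139, 0.883, -0.449], [-0.954, 0.002, 0.299]] [ 0.31  0.5   1.52 -0.27  0.93 -0.62]
rows 1 dp tot [ 0.64  0.05 -0.24] rot tot [ 0.01  0.03 -0.02]
rows 2 dp tot [ 1.14  0.05 -0.4 ] rot tot [ 0.01  0.03 -0.02]
```

Call:
play_rows --steps '[{"dp": [0.5, 0.03, -0.18], "delta_rot": [0, 0, 0], "grip": 0.3}, {"dp": [0.5, 0.02, -0.18], "delta_rot": [0, 0, 0], "grip": 0.3}, {"dp": [0, 0, 0], "delta_rot": [0, 0, 0], "grip": 0.3}, {"dp": [0, 0, 0], "delta_rot": [0, 0, 0], "grip": 0.3}]'

```text
clock: 12.8
position: [0.5352, 0.239, 0.0912]
ee_rot: [0.784, 0.145, 0.572, -0.193]
force: [-0.8, 0.1, 0.6]
gripper_width: 0.349
```

```bash
python3 - <<'E'
from h import *
st(); Rt=pose(119.5,.3); need(rw([-25,17,82]),Rt)
E
```

```text
12.8 reg [-24.7  14.3  91.2] F [-0.8  0.1  0.6] g 0.349
[[0.271, 0.468, 0.841], [-0.137, 0.884, -0.448], [-0.953, 0.006, 0.303]] [ 0.31  0.52  1.55 -0.28  0.87 -0.61]
rows 1 dp tot [ 0.32  0.04 -0.21] rot tot [ 0.01  0.08 -0.07]
```

Call:
play_rows --steps '[{"dp": [0.35, 0.04, -0.22], "delta_rot": [0, 0.08, -0.07], "grip": 0.3}, {"dp": [0, 0, 0], "delta_rot": [0, 0, 0], "grip": 0.3}, {"dp": [0, 0, 0], "delta_rot": [0, 0, 0], "grip": 1}, {"dp": [0, 0, 0], "delta_rot": [0, 0, 0], "grip": 1}, {"dp": [0, 0, 0], "delta_rot": [0, 0, 0], "grip": 1}, {"dp": [0, 0, 0], "delta_rot": [0, 0, 0], "grip": 1}]'

```text
clock: 13.3
position: [0.5334, 0.2392, 0.0839]
ee_rot: [0.781, 0.143, 0.576, -0.196]
force: [0.6, 0.9, -3.3]
gripper_width: 0.114
```

```bash
python3 - <<'E'
from h import *
st(); need(rw([-25,17,82]),pose(119.5,.3));need(rw([-25,17,82]),pose(57.5,-.3))
x=RR.inv().as_matrix()@tool()[1].as_matrix(); print('bar',np.rad2deg(np.arctan2(x[1,1],x[0,1]))+90)
E
```

```text
13.3 reg [-26.1  15.4  83.9] F [ 0.6  0.9 -3.3] g 0.114
[[0.261, 0.471, 0.843], [-0.142, 0.882, -0.449], [-0.955, -0.002, 0.296]] [ 0.32  0.54  1.55 -0.29  0.87 -0.6 ]
rows 1 dp tot [ 0.06  0.07 -0.05] rot tot [0.01 0.01 0.02]
rows 11 dp tot [ 0.06  0.07 -0.05] rot tot [10.98  5.42  0.02]
bar 119.52237002022508
```

```bash
python3 - <<'E'
from h import *
n=11
b=np.linspace(119.5,57.5,n+1); l=np.linspace(.3,-.3,n+1)
for i in range(n): print(np.round((pose(b[i],l[i]).inv()*pose(b[i+1],l[i+1])).as_rotvec()/.1,2))
E
```

```text
[ 0.95  0.55 -0.27]
[ 0.96  0.55 -0.21]
[ 0.97  0.55 -0.16]
[ 0.98  0.55 -0.11]
[ 0.98  0.55 -0.05]
[ 0.98  0.55 -0.  ]
[0.98 0.55 0.05]
[0.98 0.55 0.11]
[0.97 0.55 0.16]
[0.96 0.55 0.21]
[0.95 0.55 0.27]
```

Call:
play_rows --steps '[{"dp": [0, 0, 0], "delta_rot": [0.95, 0.55, -0.27], "grip": 1}, {"dp": [0, 0, 0], "delta_rot": [0.96, 0.55, -0.22], "grip": 1}, {"dp": [0, 0, 0], "delta_rot": [0.97, 0.55, -0.16], "grip": 1}, {"dp": [0, 0, 0], "delta_rot": [0.98, 0.55, -0.11], "grip": 1}, {"dp": [0, 0, 0], "delta_rot": [0.98, 0.55, -0.05], "grip": 1}]'

```text
clock: 13.72
position: [0.5313, 0.2421, 0.0838]
ee_rot: [0.625, 0.332, 0.618, -0.342]
force: [-3.2, 5.3, -2.5]
gripper_width: 0.119
```

```bash
cat > kn.py <<'E'
from h import *
st(); x=RR.inv().as_matrix()@tool()[1].as_matrix(); b=np.rad2deg(np.arctan2(x[1,1],x[0,1]))+90; print('bar',b,'jaw z',x[2,1],'x',x[:,0])
need(rw([-25,17,82]),pose(57.5,-.3))
E
python3 kn.py
```

```text
13.72 reg [-26.4  19.   83.8] F [-3.2  5.3 -2.5] g 0.119
[[0.002, 0.838, 0.545], [-0.018, 0.545, -0.838], [-1.0, -0.008, 0.016]] [ 0.23  0.58  1.41 -0.02  1.15 -0.34]
bar 90.674961419302 jaw z -0.008193536626338425 x [-0.00800535 -0.01593518 -0.99984098]
rows 6 dp tot [0.07 0.05 0.08] rot tot [5.74 3.09 0.9 ]
```

Call:
play_rows --steps '[{"dp": [0, 0, 0.05], "delta_rot": [0.98, 0.55, 0], "grip": 1}, {"dp": [0, 0, 0.03], "delta_rot": [0.98, 0.55, 0.06], "grip": 1}, {"dp": [0, 0, 0], "delta_rot": [0.98, 0.55, 0.12], "grip": 1}, {"dp": [0, 0, 0], "delta_rot": [0.97, 0.55, 0.18], "grip": 1}, {"dp": [0, 0, 0], "delta_rot": [0.9, 0.5, 0.24], "grip": 1}, {"dp": [0, 0, 0], "delta_rot": [0, 0, 0], "grip": 1}, {"dp": [0, 0, 0], "delta_rot": [0, 0, 0], "grip": 1}]'

```text
clock: 14.3
position: [0.5327, 0.246, 0.0851]
ee_rot: [0.438, 0.543, 0.583, -0.416]
force: [0.4, 2.2, -2.6]
gripper_width: 0.115
```

```bash
python3 kn.py
```

```text
14.3 reg [-23.   21.6  85.1] F [ 0.4  2.2 -2.6] g 0.115
[[-0.026, 0.998, 0.059], [0.27, 0.064, -0.961], [-0.963, -0.01, -0.271]] [ 0.11  0.57  1.47  0.31  1.12 -0.09]
bar 61.28050996611569 jaw z -0.009542342253032242 x [ 0.12210674  0.24196838 -0.96257013]
rows 1 dp tot [0.07 0.02 0.22] rot tot [0.61 0.26 0.28]
```

Call:
play_rows --steps '[{"dp": [0, 0, 0.1], "delta_rot": [0.6, 0.1, 0.18], "grip": 1}, {"dp": [0, 0, 0], "delta_rot": [0, 0, 0], "grip": 1}, {"dp": [0, 0, 0], "delta_rot": [0, 0, 0], "grip": 1}]'

```text
clock: 14.55
position: [0.5331, 0.2459, 0.0851]
ee_rot: [0.421, 0.565, 0.568, -0.425]
force: [0.5, -0.1, -2.0]
gripper_width: 0.113
```

```bash
python3 kn.py
```

```text
14.55 reg [-22.8  21.3  85.1] F [ 0.5 -0.1 -2. ] g 0.113
[[-0.007, 1.0, -0.001], [0.283, 0.001, -0.959], [-0.959, -0.007, -0.283]] [ 0.1   0.56  1.49  0.32  1.09 -0.05]
bar 57.66338344969235 jaw z -0.006853243459072288 x [ 0.14600854  0.24292348 -0.9589941 ]
rows 1 dp tot [0.07 0.02 0.22] rot tot [0.01 0.13 0.07]
```

Call:
play_rows --steps '[{"dp": [0, 0, 0], "delta_rot": [0, 0, 0], "grip": 0.3}, {"dp": [0, 0, 0], "delta_rot": [0, 0, 0], "grip": 0.3}, {"dp": [0, 0, 0], "delta_rot": [0, 0, 0], "grip": 0.3}, {"dp": [-0.5, 0, 0], "delta_rot": [0, 0, 0], "grip": 0.3}, {"dp": [-0.9, 0, 0], "delta_rot": [0, 0, 0], "grip": 0.3}, {"dp": [-0.9, 0, 0], "delta_rot": [0, 0, 0], "grip": 0.3}, {"dp": [-0.9, 0, 0], "delta_rot": [0, 0, 0], "grip": 0.3}, {"dp": [-0.9, 0, 0.3], "delta_rot": [0, 0, 0], "grip": 0.3}, {"dp": [-0.5, -0.2, 0.9], "delta_rot": [0, 0, 0], "grip": 1}, {"dp": [-0.3, -0.2, 0.9], "delta_rot": [0, 0, 0], "grip": 1}]'

```text
clock: 15.38
position: [0.524, 0.1611, 0.1932]
ee_rot: [0.424, 0.562, 0.57, -0.423]
force: [-0.1, 0.4, -0.3]
gripper_width: 0.074
```

Call:
play_rows --steps '[{"dp": [-0.2, -0.2, 0.9], "delta_rot": [0, 0, 0], "grip": 1}, {"dp": [-0.2, -0.2, 0.9], "delta_rot": [0, 0, 0], "grip": 1}, {"dp": [-0.2, -0.2, 0.6], "delta_rot": [0, 0, 0], "grip": 1}, {"dp": [0, 0, 0], "delta_rot": [0, 0, 0], "grip": 1}, {"dp": [0, 0, 0], "delta_rot": [0, 0, 0], "grip": 1}]'

```text
clock: 15.8
position: [0.5093, 0.0928, 0.1934]
ee_rot: [0.425, 0.563, 0.568, -0.423]
force: [-0.1, -0.2, -0.7]
gripper_width: -0.002
```

```bash
python3 knob.py k3; python3 -c "
import cv2,numpy as np
a=cv2.imread('pics/k3_top.png');b=cv2.imread('pics/k3_wrist.png');cv2.imwrite('pics/k3.png',cv2.resize(np.hstack([a,b]),(800,341)))"; python3 look.py s5
```

```text
15.8 reg [-124.8  -95.3  193.4] F [-0.1 -0.2 -0.7] g -0.002
[[-0.003, 1.0, 0.007], [0.281, 0.008, -0.96], [-0.96, -0.001, -0.281]] [-0.19  0.35  1.49  0.28  1.37 -0.27]
top knob 0.77 [241. 254.]
top pointer 0.82 [240. 253.]
top rider 0.65 [277. 243.]
top index 0.55 [216. 257.]
top start 0.56 [274. 245.]
wrist knob 0.93 [280.  52.]
wrist pointer 0.7 [281.  52.]
wrist start 0.97 [304. 123.]
wrist start_top 0.79 [297. 124.]
theta 0.6452401397403189 rad 219.12997838750155 y -94.85227761912822
16.5 reg [-124.7  -94.9  193.1] F [-0.2  0.  -0.6] g 0.0
[[-0.004, 1.0, 0.008], [0.281, 0.009, -0.96], [-0.96, -0.002, -0.281]] [-0.19  0.36  1.49  0.28  1.37 -0.27]
522
117 [26.5 48.9 64.8]
132 [35.1 48.6 62.5]
147 [33.  46.7 60.7]
162 [29.3 43.1 56.8]
177 [26.2 39.5 54.6]
seat in crop px [[386. 433.]
 [372. 432.]
 [412. 431.]] stay [(0.54, array([424., 368.]))]
```

View pics/k3.png

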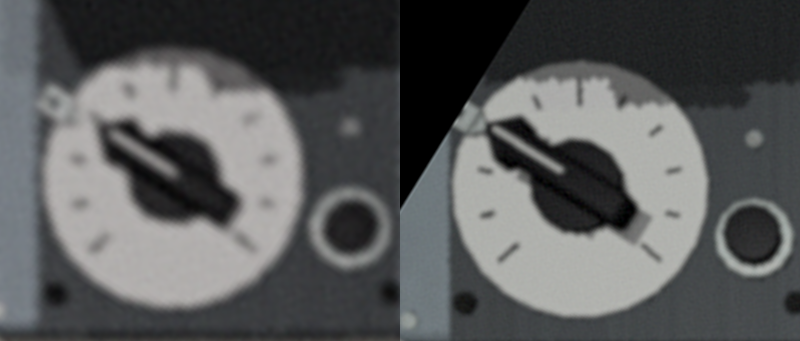

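In both views the pointer line ((180,178) to (112,133)) aims at the rider (57,104). It measures about 57° against 58°, well inside tolerance. The cover profile is unchanged. Next is the button at reg (-42,-43).

```bash
python3 - <<'E'
from h import *
need(rw([-42,-43,193]),pose(57.5,0)); p=pose(57.5,0); print('after upright: dp', p.inv().apply(rw([-42,-43,120])-tool()[0])/.025)
E
```

```text
rows 4 dp tot [ 0.98  1.72 -3.37] rot tot [ 0.11 -2.84  0.03]
after upright: dp [ 2.92317867  1.67564313 -3.52752016]
```

Call:
play_rows --steps '[{"dp": [0, 0, 0], "delta_rot": [0.05, -0.95, 0], "grip": 1}, {"dp": [0, 0, 0], "delta_rot": [0.05, -0.95, 0], "grip": 1}, {"dp": [0, 0, 0], "delta_rot": [0, -0.95, 0], "grip": 1}, {"dp": [0, 0, 0], "delta_rot": [0, 0, 0], "grip": 1}, {"dp": [0.5, 0.45, -0.95], "delta_rot": [0, 0, 0], "grip": 1}, {"dp": [0.6, 0.45, -0.95], "delta_rot": [0, 0, 0], "grip": 1}, {"dp": [0.6, 0.4, -0.8], "delta_rot": [0, 0, 0], "grip": 1}, {"dp": [0.6, 0.2, -0.4], "delta_rot": [0, 0, 0], "grip": 1}, {"dp": [0, 0, 0], "delta_rot": [0, 0, 0], "grip": 1}, {"dp": [0, 0, 0], "delta_rot": [0, 0, 0], "grip": 1}]'

```text
clock: 17.48
position: [0.5496, 0.1714, 0.1332]
ee_rot: [-0.498, -0.501, -0.499, 0.502]
force: [-1.0, -0.1, 0.7]
gripper_width: -0.005
```

```bash
python3 - <<'E'
from h import *
st();need(rw([-42,-43,110]),pose(57.5,0))
E
```

```text
17.48 reg [-48.8 -50.5 133.2] F [-1.  -0.1  0.7] g -0.005
[[-0.002, 1.0, -0.005], [-0.0, -0.005, -1.0], [-1.0, -0.002, 0.0]] [0.1  0.51 1.38 0.   1.25 0.1 ]
rows 1 dp tot [ 0.93  0.07 -0.4 ] rot tot [-0.03  0.    0.02]
```

Call:
play_rows --steps '[{"dp": [0.4, 0.07, -0.42], "delta_rot": [0, 0, 0], "grip": 1}, {"dp": [0, 0, 0], "delta_rot": [0, 0, 0], "grip": 1}, {"dp": [0.5, 0, 0], "delta_rot": [0, 0, 0], "grip": 1}, {"dp": [0, 0, 0], "delta_rot": [0, 0, 0], "grip": 1}, {"dp": [0, 0, 0], "delta_rot": [0, 0, 0], "grip": 1}]'

```text
clock: 17.9
position: [0.552, 0.1803, 0.1126]
ee_rot: [0.497, 0.503, 0.499, -0.501]
force: [0.1, -0.1, 0.7]
gripper_width: 0.004
```

```bash
python3 - <<'E'
from h import *
st();need(rw([-42,-43,86]),pose(57.5,0))
E
```

```text
17.9 reg [-41.9 -44.3 112.6] F [ 0.1 -0.1  0.7] g 0.004
[[0.001, 1.0, -0.008], [0.003, -0.008, -1.0], [-1.0, 0.001, -0.003]] [0.11 0.54 1.39 0.   1.21 0.12]
rows 2 dp tot [ 1.06 -0.03 -0.04] rot tot [-0.06 -0.03 -0.01]
```

Call:
play_rows --steps '[{"dp": [0.5, -0.03, -0.04], "delta_rot": [0, 0, 0], "grip": 1}, {"dp": [0.5, 0, 0], "delta_rot": [0, 0, 0], "grip": 1}, {"dp": [0.2, 0, 0], "delta_rot": [0, 0, 0], "grip": 1}, {"dp": [0, 0, 0], "delta_rot": [0, 0, 0], "grip": 1}, {"dp": [0, 0, 0], "delta_rot": [0, 0, 0], "grip": 1}]'

```text
clock: 18.32
position: [0.553, 0.1802, 0.0864]
ee_rot: [0.498, 0.505, 0.497, -0.5]
force: [0.8, -0.0, 0.3]
gripper_width: -0.0
```

```bash
python3 - <<'E'
from h import *
st();need(rw([-42,-43,75]),pose(57.5,0))
E
```

```text
18.32 reg [-41.2 -44.8  86.4] F [ 0.8 -0.   0.3] g -0.0
[[0.007, 1.0, -0.01], [0.004, -0.01, -1.0], [-1.0, 0.007, -0.004]] [0.11 0.57 1.42 0.   1.14 0.12]
rows 1 dp tot [ 0.46 -0.07 -0.04] rot tot [-0.08 -0.04 -0.07]
```

Press down about 10 mm and watch the force.

Call:
play_rows --steps '[{"dp": [0.25, 0, -0.06], "delta_rot": [0, 0, 0], "grip": 1}, {"dp": [0.25, 0, 0], "delta_rot": [0, 0, 0], "grip": 1}]'

```text
clock: 18.48
position: [0.5542, 0.1819, 0.0759]
ee_rot: [0.499, 0.507, 0.496, -0.498]
force: [-3.3, -0.0, 9.0]
gripper_width: 0.001
```

Call:
play_rows --steps '[{"dp": [0.15, 0, 0], "delta_rot": [0, 0, 0], "grip": 1}]'

```text
clock: 18.57
position: [0.5545, 0.1819, 0.0751]
ee_rot: [0.5, 0.507, 0.495, -0.498]
force: [-18.3, -4.8, 52.4]
gripper_width: 0.002
```

Call:
play_rows --steps '[{"dp": [-0.3, 0, 0], "delta_rot": [0, 0, 0], "grip": 1}, {"dp": [-0.8, 0, 0], "delta_rot": [0, 0, 0], "grip": 1}, {"dp": [-0.9, 0, 0.3], "delta_rot": [0, 0, 0], "grip": 1}, {"dp": [-0.9, 0, 0.6], "delta_rot": [0, 0, 0], "grip": 1}, {"dp": [-0.9, -0.2, 0.9], "delta_rot": [0, 0, 0], "grip": 1}, {"dp": [-0.9, -0.4, 0.9], "delta_rot": [0, 0, 0], "grip": 1}, {"dp": [0, -0.5, 0.7], "delta_rot": [0, 0, 0], "grip": 1}, {"dp": [0, -0.5, 0.5], "delta_rot": [0, 0, 0], "grip": 1}, {"dp": [0, 0, 0], "delta_rot": [0, 0, 0], "grip": 1}, {"dp": [0, 0, 0], "delta_rot": [0, 0, 0], "grip": 1}]'

```text
clock: 19.4
position: [0.5114, 0.0812, 0.1984]
ee_rot: [0.502, 0.508, 0.494, -0.496]
force: [1.1, -0.6, -0.3]
gripper_width: 0.001
```

```bash
python3 knob.py k4; python3 look.py s6; python3 -c "
import cv2,numpy as np
a=cv2.imread('pics/k4_top.png');b=cv2.imread('pics/s6.png');cv2.imwrite('pics/k4.png',np.hstack([cv2.resize(a,(400,341)),cv2.resize(b,(400,341))]))
z=np.load('s0.npz')
from h import *
D=snapshot('top')[1]; W=world('top',z['d'])
for o in outline_of('top','tile_a')[:2]+outline_of('top','glaze_jar')[:1]:
  Wn=world('top',D)[o['region']]; print(np.round(np.median(Wn,0),3))
for o in outline_of('side','cup')[:1]: print('cup',o['location'])
"
```

```text
19.4 reg [-129.3 -106.2  198.4] F [ 1.1 -0.6 -0.3] g 0.001
[[0.02, 1.0, -0.007], [0.004, -0.007, -1.0], [-1.0, 0.02, -0.004]] [-0.07  0.34  1.46  0.01  1.32 -0.07]
top knob 0.53 [239. 256.]
top pointer 0.56 [238. 256.]
top rider 0.61 [216. 255.]
top index 0.65 [311. 227.]
top start 0.64 [277. 246.]
top start_top 0.41 [210. 183.]
wrist index 0.43 [296.  61.]
wrist start 0.84 [296.  62.]
wrist start_top 0.88 [296.  58.]
theta 0.6511660097993907 rad 225.81189346858616 y -105.93657673548324
20.1 reg [-129.2 -105.9  198.2] F [-0.2 -0.7 -0.7] g 0.002
[[0.019, 1.0, -0.006], [0.004, -0.006, -1.0], [-1.0, 0.019, -0.004]] [-0.07  0.34  1.46  0.01  1.32 -0.07]
524
117 [26.6 50.5 65. ]
132 [34.9 48.8 62.8]
147 [33.1 45.9 60.5]
162 [29.4 43.  56.8]
177 [26.  39.4 54.6]
seat in crop px [[386. 433.]
 [372. 432.]
 [412. 431.]] stay [(0.65, array([428., 372.]))]
[0.638 0.133 0.006]
[0.596 0.105 0.006]
[0.666 0.295 0.074]
cup [0.5414, 0.5831]
```

View pics/k4.png

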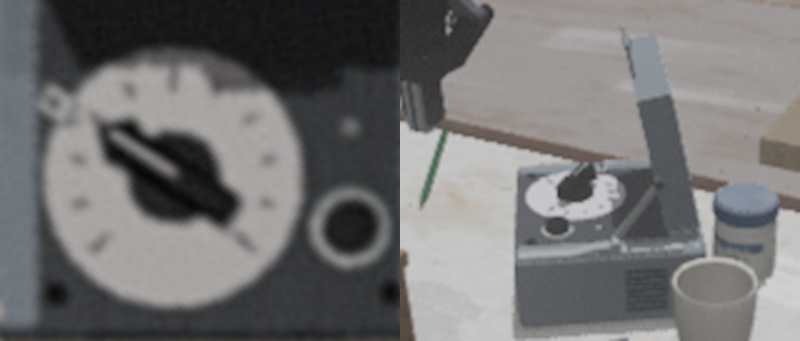

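```bash
python3 -c "
from h import *
for n in('top','side'):
  D=np.median([snapshot(n)[1] for _ in range(3)],0); P=wr(world(n,D).reshape(-1,3))
  r=np.hypot(P[:,0]+42,P[:,1]+43)
  for lo,hi in((0,6),(6,9),(10.5,13),(16,19)):
    q=P[(r>=lo)&(r<hi)&(D.ravel()>0),2]; print(n,lo,len(q),np.round(np.percentile(q,[10,50,90]),1))
"
```

```text
top 0 36 [79.1 80.4 81.5]
top 6 46 [79.1 80.2 81.5]
top 10.5 63 [71.2 72.7 73.9]
top 16 106 [68.8 70.  71.5]
side 0 12 [81.1 81.2 81.7]
side 6 19 [80.2 81.2 81.7]
side 10.5 33 [73.1 74.8 80. ]
side 16 33 [70.5 71.1 71.5]
```

The bezel top is at about 73 mm, below the fully-in cap height of 76 mm, so the 52 N stop was the button bottoming out. The cap is back at about 81 mm, so the job can go in.

```bash
python3 -c "
from h import *
st(); print(job_done())"
```

```text
20.75 reg [-129.3 -105.9  198.2] F [ 0.2 -1.1  0.4] g -0.0
[[0.019, 1.0, -0.006], [0.004, -0.006, -1.0], [-1.0, 0.019, -0.004]] [-0.07  0.34  1.46  0.01  1.32 -0.07]
the job is handed in; nothing more can be done
None
```

I lifted the cover until the stay caught, turned the knob about 1.08 rad clockwise to the rider, pressed the start button and let it go. I handed the job in at 20.75 s; no verdict is reported.

**Last checks**
- **Cover:** it stood still at about 1.38 rad with the robot clear, from 7 s to hand-in. That is near the low end of the 1.37–1.54 range. I did not measure the pin directly; in the side picture it showed within a few pixels of its seat.
- **Knob:** the pointer measured about 57° and the rider about 58°, within roughly 0.03 rad of each other. The rider looked unmoved.
- **Start button:** it bottomed at a tool height of about 75 mm, then came back out to about 81 mm. The bezel top (about 73–75 mm) is lower than the fully-in cap at 76 mm, so the stop was the button itself.
- **Loose things:** one tile and the jar read the same as at the start. The other tile read 4–6 mm off, with part of it possibly hidden in that view. The cup showed upright, within a few pixels of its starting place.
- **Robot:** it touched nothing at the end.

**What did not go as planned**
- **Lip grip:** the fingers slipped off the lip near the top of the lift. The stay had already caught, so the cover settled onto it by itself instead of being lowered by the arm.
- **Button force:** the press briefly reached 52 N at the fingertips. The limits are 120 N at the wrist and 40 N for the arm or gripper body. I took the 40 N limit not to cover the fingertips.

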